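# Stack the drying frame on its base

## Task

Stack the loose blue frame on the grey base frame clamped to the bench plate: its two hooked red feet must sit under the red keeper bars, its two plain posts in the cups at the other end, and it must be pressed down past the sprung orange roller so that it is level and fully home on all four corners, without forcing it. Let go of it, and leave the bottle, the jar and the spanner where they are.

Things in the scene. Friction and masses are not known exactly. Their poses are not given: they have to be found in the camera images.
- upper: loose blue-and-steel frame, about 0.5 kg, standing on its feet. Origin: centre, at foot level. x runs from its hooked (toe) end to its catch end, z up; its points share these axes. Deck 180 x 124 mm, top 72 mm above the feet. Four round 18 mm posts at x = -80 and +80, y = -52 and +52 mm; feet taper to 12 mm over the last 6 mm
- handle (a point): centre of the upper frame's black handle bar, above the frame's middle, 112 mm above its feet. Bar 12 mm thick along the frame's x, 110 mm long along y, 22 mm high, on two uprights whose inner faces are 76 mm apart: grasp it in the middle from above, fingers closing along the frame's x
- toe_foot (a point): on the upper frame, at foot level, midway between the two posts with hooked feet (frame x = -80 mm). Each hooked foot is a red round 10 mm toe lying flat at foot level (0 to 10 mm high) and pointing along the frame's -x; its tip is 27 mm from the post's axis
- catch_foot (a point): on the upper frame, at foot level, midway between the two plain posts (frame x = +80 mm). 10 mm above it lies the axis of the striker, a steel bar of 10 mm diameter, 30 mm long along y, on a tongue that hangs from the deck
- press_rail (a point): on the upper frame, middle of the top face of the 20 mm wide deck rail over the two plain posts (frame x = +80 mm, 72 mm above the feet): a good place to push down with closed fingers
- plate: dark slotted plate, 340 x 140 x 4 mm, fixed to the bench; on it the grey base frame is clamped firmly. x runs from the base's toe end to its catch end, z up; the plate's points share these axes. The base is square with the plate and centred across it, but stands anywhere from 35 mm before to 35 mm beyond its middle place along x; this shift is not measured: find it by touch or sight
- toe_mid (a point): on the plate, 24 mm above the bench: where toe_foot must lie if the base is at its middle place (else shifted along x with it): floor level of the base's two toe channels. Channels run along x at y = -52 and +52 mm, 21 mm wide, open above and, flared, towards +x; walls from 40 mm before to 28 mm beyond, 30 mm high above the floor (flares 40 mm); end wall's inner face 36 mm before
- keeper_mid (a point): midway between the two red keeper bars (10 mm diameter, along y, one across each channel) if the base is at its middle place: 17 mm towards -x and 21 mm above toe_mid; 16 mm free beneath. Toes cannot get under from above or level: bring the frame in with its toe end 0.2 to 0.35 rad lower, slide along -x until the posts touch the bars (at 5 N the base stays put), then swing the other end down
- catch_mid (a point): on the plate, where catch_foot must lie if the base is at its middle place, 160 mm along +x from toe_mid: floor level of the base's two cups (y = -52 and +52 mm), 22 mm along x and 21 mm along y inside, 28 mm deep, with flared mouths up to 36 mm above the floor. A dark catch housing between the cups, 10 to 51 mm beyond, is 32 mm high above the floor
- catch (a joint): travel (m) of the sprung orange roller, 16 mm diameter: 0 = out over the striker's path, to 0.010 = pushed back along +x. Its axis rests 5.5 mm beyond and 21 mm above the cup floor at the base's middle line. Under its own weight the frame stays on the roller, catch end about 20 mm too high; a push of about 10 N on the press rail drives the striker past and the roller then holds it down
- bottle_mid (a point): half-way up a clear bottle with a blue cap, 68 mm in diameter, 170 mm tall; leave alone
- jar_mid (a point): half-way up a jar with a green cap, 72 mm in diameter, 85 mm tall; leave alone
- spanner: steel spanner lying on the bench, 160 mm long; leave alone
Mind the look-alikes: they are no part of the job. Several things have the shape of the upper; the one meant has the colours described above.

How it is judged:
At the end, for the whole second after the job is handed in: The upper frame is fully home in the base: toe_foot and catch_foot each within 4 mm of floor level, 5 mm across and 40 mm along the plate of toe_mid and catch_mid (the base's place along its slots decides where), level within 0.035 rad, at rest and released (x of toe_foot in the frame of toe_mid between -0.04 and 0.04 m and y of toe_foot in the frame of toe_mid between -0.005 and 0.005 m and z of toe_foot in the frame of toe_mid between -0.004 and 0.004 m and x of catch_foot in the frame of catch_mid between -0.04 and 0.04 m and y of catch_foot in the frame of catch_mid between -0.005 and 0.005 m and z of catch_foot in the frame of catch_mid between -0.004 and 0.004 m and angle between the z axis of upper and the z axis of plate, either way round below 0.035 rad and linear speed of upper below 0.02 m/s); the robot touches nothing.
It fails at once if a bystander (bottle, jar or spanner) is pushed more than 25 mm from its place or the bottle or jar is tipped (distance of any of bottle_mid, jar_mid, spanner from where it was at the start of the episode above 0.025 m or angle between any of bottle_mid, jar_mid's own z axis and vertical above 0.5 rad).
It fails at once if the frame is forced: it presses on the base with over 60 N (contact force between upper and plate above 60 N).
It also fails if it takes over 61 s, if anything falls off the work surface, if the arm or the gripper's body presses on something with over 40 N, if the wrist force passes 120 N, or if a joint passes its speed limit or range.

## Robot

A 7-joint arm with a two-finger parallel gripper is mounted at the origin on the work surface. World frame = base frame: x ahead of the robot, y to its left, z up, the work surface at z = 0. Lengths are in m, angles in rad, forces in N, time in s.
With the tool pointing down it reaches from about 0.4 to 0.85 m from the base axis. Payload 10.4 kg.
Tool frame: the origin (TCP) lies midway between the tips of the shut fingers; the grasp point (between the pads) lies 19 mm behind it (r.grasp_offset is the distance from the TCP to the grasp point, in m); x points along the fingers, y is the direction in which the jaws open and shut, and the axes are right-handed (so a half turn about x gives the same grasp; the last joint's range is limited). The gripper opens to 87 mm and grips with 3 to 60 N. Pads are 19 mm wide; open, the fingers measure 117 mm over their backs; the gripper's body (75 mm by 190 mm) begins 51 mm behind the grasp point.
Start: joints at [-1.185, 0.332, -0.065, 1.46, 0.022, 1.35, -0.088], TCP at [0.248, 0.574, 0.223] pointing down, gripper open.
Joint ranges: [-2.6, 2.6], [-0.5, 2.12], [-1.47, 1.34], [0.16, 2.42], [-1.27, 4.41], [0.06, 2.06], [-2.6, 2.6]. Speed limits (rad/s): [2.22, 2.22, 2.79, 2.79, 3.14, 3.14, 3.14].

## Interface

Orientations are given as a unit quaternion [x, y, z, w].
In Python, from bench import r, vision, close_job gives the robot as it stands. The module is installed in compiled form; this text tells all that it offers.
- The arm moves only by the shell command python3 -m pendant 'ROWS' [OPENING] [FORCE]. ROWS is text: rows parted by semicolons, each of 6 numbers parted by spaces: the shift along the tool's x, y, z in units of 0.25 m (1.0 is 0.25 m), then the turn, a rotation vector about the tool's x, y, z in units of 1.5 rad (1.0 is 1.5 rad). A call has 1 to 8 rows; each row is the pose to reach, as a shift and turn from the pose commanded when the call began, along the tool's axes at that moment; what a row does not reach only later rows make up. A row lasts 1/10 s, in which the tool goes at most 50 mm and 8.59 degrees, less where a joint would pass 70% of its speed; a pose out of reach is approached as far as the arm can. A call with a number of a shift or a turn outside -1 to 1 is refused whole. A call with a gripper value outside its range is refused whole. OPENING is the gripper command: -1 is shut, 1 is fully open, values between are in proportion, set as the call begins (- or left out, the last holds). The fingers move at their own pace and stop on an object; FORCE is the grip in N (left out, the last holds). Time passes only in rows, so rows that repeat a pose let the fingers close. It gives the time, the measured TCP pose, the force and the opening at its end, in the units of the state.
- r.read_state(): the state, without advancing time (a new reading comes with each control period).
- vision.camera(name): name is "side" or "top" or "wrist"; returns (picture, depth): 400x640x3 uint8, blue, green, red; 400x640 float32, m along the optical axis (not along the pixel's ray), 0 where there is no reading.
- vision.get_calibration(name): a dict with "camera_matrix" (3x3 intrinsics, pixels), "rvec" (rotation vector, rad) and "tvec" (3), from world to camera coordinates, as OpenCV has them. Camera axes: x right, y down, z forward; pixel columns grow to the right and rows downward; lengths in m; the calibration is good to about 2 mm. The wrist camera is an equidistant fisheye: a pixel r from the principal point sees the ray r / f radians off the axis. A picture is of the moment at which its call begins: read the wrist's pose just before it. get_calibration takes no time and is no camera call; for the wrist camera it gives the pose at the moment of the call.
- close_job(): hands the job in, once; it reports no verdict.
The state is a dict: "time": time; "joint_positions": joint angles; "joint_vel": joint speeds; "joint_torque": joint torques, N m; "ee_pos": TCP position; "eef_rot": TCP orientation; "ft_force": force on the tool from outside, world axes, zero at the start; "torque": the same for the moment, N m; "width": finger opening in m.
Only numpy, scipy, OpenCV 4.12 (cv2) and the standard library are available. Lean on these libraries where they do the work, as an engineer would, in place of code of your own. Each camera call takes 0.05 s, during which the arm holds its last target. There are 200 camera calls.

## Working session

There is one attempt and no reset: what is moved stays moved. The work goes in short steps, Python scripts to look and compute and a shell command to move; the robot and the scene stay as the last step left them, time stands still between calls to the robot, and variables do not carry over. Pictures are saved under pics/ and viewed, about 8 in all and at most 12, crops included, and the job is handed in when it is done.

```bash
mkdir -p pics; cat > h.py <<'E'
import numpy as np, cv2
from scipy.spatial.transform import Rotation as R
from bench import r, vision
def cam(n):
    c=vision.get_calibration(n); im,d=vision.camera(n)
    return im,d,c
def world(d,c,wrist=False):
    K=np.array(c["camera_matrix"]);Rm,_=cv2.Rodrigues(np.array(c["rvec"],float));t=np.array(c["tvec"],float).reshape(3)
    v,u=np.mgrid[:d.shape[0],:d.shape[1]]
    x=(u-K[0,2])/K[0,0];y=(v-K[1,2])/K[1,1]
    P=np.stack([x*d,y*d,d],-1)
    W=(P-t)@Rm
    W[d<=0]=np.nan
    return W
E
python3 - <<'E'
from h import *
for n in("side","top"):
    im,d,c=cam(n); cv2.imwrite(f"pics/{n}0.png",im); np.savez(f"{n}0.npz",im=im,d=d,W=world(d,c)); print(n,c)
s=r.read_state();print(s)
E
```

```text
side {'camera_matrix': array([[436.20813233,   0.        , 328.63824356],
       [  0.        , 436.20813233, 204.2199775 ],
       [  0.        ,   0.        ,   1.        ]]), 'rvec': array([ 2.10739523, -0.84325598,  0.39691335]), 'tvec': array([-0.3779934 ,  0.35973588,  0.55989961])}
top {'camera_matrix': array([[406.29030989,   0.        , 319.95327133],
       [  0.        , 406.29030989, 199.96982537],
       [  0.        ,   0.        ,   1.        ]]), 'rvec': array([ 2.19175728, -2.15046175,  0.13382924]), 'tvec': array([0.06004682, 0.61293851, 0.85757485])}
{'time': 0.1, 'joint_positions': array([-1.184581  ,  0.33284373, -0.06470456,  1.46091529,  0.02159574,
        1.34990985, -0.08850759]), 'joint_vel': array([ 0.00178449, -0.00122258,  0.00039998, -0.00578721, -0.00060546,
        0.0005544 , -0.00018449]), 'joint_torque': array([ 1.78409060e-03, -6.24546003e+01,  2.48618791e-02, -3.90713954e+01,
       -6.13780017e-02,  3.67897656e-02,  1.11536897e-04]), 'ee_pos': array([0.24830217, 0.57314677, 0.22178396]), 'eef_rot': array([ 0.14304614,  0.69246548, -0.1440098 ,  0.69230812]), 'ft_force': array([ 0.04396712, -0.28504646, -0.17544112]), 'torque': array([ 0.05275535,  0.03451957, -0.01366849]), 'width': 0.08683431159111336}
```

View pics/top0.png

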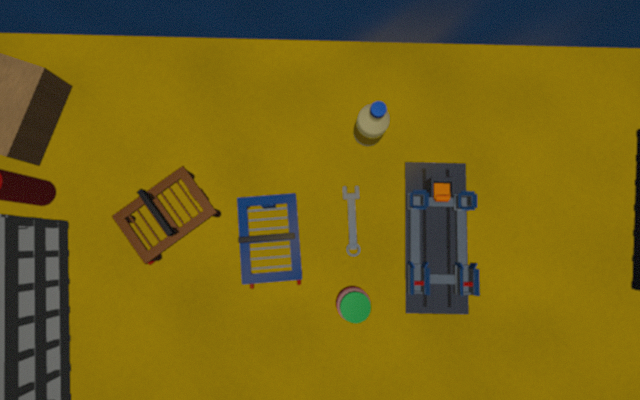

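View pics/side0.png

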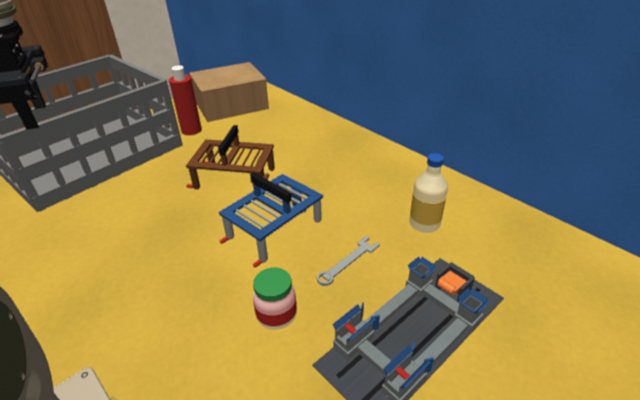

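```bash
python3 - <<'E'
from h import *
for n in("top","side"):
    f=np.load(n+"0.npz");im,W=f["im"],f["W"];h=cv2.cvtColor(im,cv2.COLOR_BGR2HSV).astype(int);z=W[...,2]
    H,S,V=h[...,0],h[...,1],h[...,2]
    v,u=np.mgrid[:400,:640]
    def rect(m,name):
        P=W[m]; 
        if len(P)<3: print(n,name,"few");return
        q=cv2.minAreaRect((P[:,:2]*1000).astype(np.float32)); print(n,name,len(P),"med",np.nanmedian(P,0).round(4),"rect",np.round(q[0],1),np.round(q[1],1),round(q[2],2))
    if n=="top":
        b=(u>225)&(u<310)&(v>180)&(v<295)
        pl=(u>395)&(u<490)&(v>150)&(v<325)
    else:
        b=(u>210)&(u<330)&(v>165)&(v<270)
        pl=(u>310)&(u<510)&(v>250)&(v<400)
    blue=(abs(H-110)<15)&(S>100)
    red=((H<6)|(H>174))&(S>150); org=(H>6)&(H<14)&(S>180)
    rect(b&blue&(abs(z-.072)<.006),"deck")
    rect(b&(z>.1)&(z<.135),"handle")
    rect(b&red&(z<.03),"toes")
    m=pl&(z<.012)&(z>-.01)&(V<90)&(S<110); rect(m,"plate")
    cn,lab,st,ce=cv2.connectedComponentsWithStats((pl&red).astype(np.uint8))
    for i in range(1,cn):
        if st[i,4]>5: rect(lab==i,"keeper%d"%i)
    rect(pl&org,"orange")
    rect(pl&blue&(z>.03)&(z<.09),"bluebase")
    if n=="top":
        for nm,mm in(("bottle",(u>350)&(u<395)&(v>95)&(v<142)&(z>.05)),("jar",(u>330)&(u<378)&(v>280)&(v<325)&(z>.05)),("span",(u>335)&(u<367)&(v>178)&(v<262)&(S<80)),("brown",(u>105)&(u<225)&(v>160)&(v<270)&(z>.06))): rect(mm,nm)
        # zoom
        cv2.imwrite("pics/topz.png",cv2.resize(im[150:325,395:490],None,fx=3.4,fy=3.4,interpolation=cv2.INTER_CUBIC))
E
```

```text
top deck 1796 med [0.5354 0.1858 0.0711] rect [526.8 177.1] [176.5 120.4] 5.67
top handle 357 med [0.5274 0.1769 0.1221] rect [527.6 177.4] [ 12.1 108.7] 5.66
top toes 10 med [0.4317 0.1153 0.0082] rect [427.8 165.7] [  6.4 108.1] 5.75
top plate 5228 med [ 0.5289 -0.1922  0.0037] rect [ 537.5 -203. ] [338.  166.7] 0.9
top keeper1 37 med [ 0.438  -0.141   0.0488] rect [ 437.7 -140.5] [17.7  9. ] 87.21
top keeper2 38 med [ 0.4374 -0.2456  0.0484] rect [ 436.4 -244.8] [11.5 18.2] 8.04
top orange 14 med [ 0.6256 -0.1971  0.0496] rect [ 628.3 -200.4] [22.9 52. ] 42.95
top bluebase 932 med [ 0.4744 -0.1569  0.0582] rect [ 526.1 -188.9] [219.7 143.3] 0.39
top bottle 1066 med [ 0.7632 -0.0271  0.1176] rect [772. -32.] [67.6 60. ] 65.83
top jar 947 med [0.395  0.0004 0.084 ] rect [394.3  -1.6] [66.2 69.4] 4.41
top span 576 med [ 0.573  -0.0014  0.0065] rect [ 5.693e+02 -5.000e-01] [157.9  35. ] 2.67
top brown 3738 med [0.5713 0.3954 0.0708] rect [573.3 398. ] [125.4 180.9] 38.08
side deck 1658 med [0.5179 0.1604 0.0717] rect [526.2 176.5] [180.2 124.5] 5.65
side handle 502 med [0.5236 0.1694 0.1177] rect [525.8 176.3] [ 13.9 112.1] 5.6
side toes 44 med [0.4316 0.1159 0.0086] rect [431.4 165.6] [ 17.5 109.6] 5.18
side plate 6517 med [ 0.506  -0.187   0.0041] rect [ 537.8 -192. ] [137.7 338.4] 89.79
side keeper1 61 med [ 0.4368 -0.1359  0.049 ] rect [ 439.1 -134. ] [23.1 13.7] 55.72
side keeper2 82 med [ 0.4365 -0.2409  0.0489] rect [ 439.6 -238.1] [24.8 13.9] 57.42
side orange 345 med [ 0.6336 -0.192   0.0482] rect [ 634.2 -189.1] [45.7 38.1] 1.65
side bluebase 1398 med [ 0.4704 -0.2259  0.0587] rect [ 534.6 -191.7] [143.5 239.3] 89.84
```

View pics/topz.png

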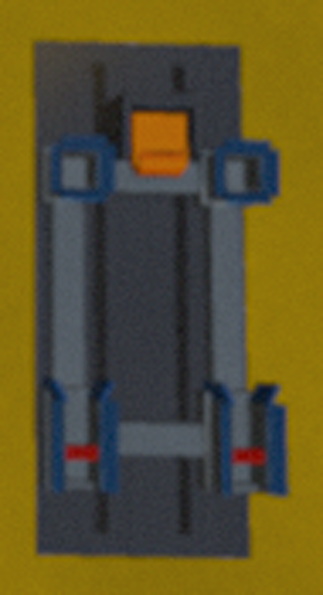

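```bash
cat >> h.py <<'E'
def Rframe(yaw,pitch):  # frame axes in world; pitch>0 = toe (-x) end lower
    return R.from_euler('z',yaw)*R.from_euler('y',-pitch)
def tool_of(Rf,sgn): # tool x=-frame z, tool y=sgn*frame x
    M=np.array([[0,sgn,0],[0,0,-sgn],[-1,0,0]],float) # columns: tool axes in frame coords
    return Rf*R.from_matrix(M)
def delta(pos,Rt):
    s=r.read_state();Rc=R.from_quat(s["eef_rot"])
    sh=Rc.inv().apply(np.array(pos)-s["ee_pos"])/.25
    rv=(Rc.inv()*Rt).as_rotvec()/1.5
    print("row",np.round(sh,3),np.round(rv,3))
def cur():
    s=r.read_state();Rc=R.from_quat(s["eef_rot"]);print("t",round(s["time"],2),"pos",s["ee_pos"].round(4),"tool y",Rc.apply([0,1,0]).round(3),"x",Rc.apply([1,0,0]).round(3),"F",np.round(s["ft_force"],2),"M",np.round(s["torque"],2),"w",round(float(s["width"]),4))
E
python3 - <<'E'
from h import *
cur()
for sg in(1,-1):
    delta([.5267,.1769,.16],tool_of(Rframe(.0988,0),sg))
for n in("top","side"):
    f=np.load(n+"0.npz");im,W=f["im"],f["W"];h=cv2.cvtColor(im,cv2.COLOR_BGR2HSV).astype(int);x,y,z=np.moveaxis(W,-1,0)
    H,S=h[...,0],h[...,1]
    blue=(abs(H-110)<15)&(S>60)
    for a,b in((-.19,-.08),(-.32,-.194)):
        m=(x>.56)&(x<.7)&(y>a)&(y<b)&(z>.053)&(z<.066)
        P=W[m]; print(n,"cup",len(P),np.percentile(P,[3,97],0).round(4).tolist(),P.mean(0).round(4))
        m=(x>.38)&(x<.53)&(y>a)&(y<b)&(z>.048)&(z<.07)&blue
        P=W[m]; print(n,"ch",len(P),np.percentile(P,[3,97],0).round(4).tolist())
        Q=P[P[:,0]<.455]; yy=np.sort(Q[:,1]); print(np.histogram(yy,12))
    # plate long edges: yellow/dark boundary at z~.004
    m=(z<.012)&(z>-.004)&(h[...,2]<110)&(S<130)&(x>.3)&(x<.75)&(y>-.3)&(y<-.1)
    ys=[]
    for xx in np.arange(.40,.69,.02):
        q=y[m&(abs(x-xx)<.006)]; ys.append((xx,*np.percentile(q,[1.5,98.5]) )if len(q)>20 else (xx,np.nan,np.nan))
    ys=np.array(ys);print(n,"edges",ys[:,1].round(4),ys[:,2].round(4)); 
    for k in(1,2):
        ok=~np.isnan(ys[:,k]);print(np.polyfit(ys[ok,0]-.5375,ys[ok,k],1).round(4))
E
```

```text
t 0.1 pos [0.2483 0.5731 0.2218] tool y [ 0.398  0.918 -0.001] x [-0.    -0.001 -1.   ] F [ 0.04 -0.29 -0.18] M [ 0.05  0.03 -0.01] w 0.0868
row [ 0.249 -1.011  1.652] [0.709 0.001 0.001]
row [ 0.249 -1.011  1.652] [-1.386e+00 -1.000e-03  1.000e-03]
top cup 300 [[0.5959, -0.186, 0.0533], [0.6659, -0.1203, 0.0621]] [ 0.6269 -0.1508  0.0571]
top ch 292 [[0.418, -0.158, 0.0514], [0.4801, -0.1184, 0.0641]]
(array([27, 48, 33,  0,  0,  0,  0,  0,  0, 19, 19, 39]), array([-0.15905214, -0.15562494, -0.15219773, -0.14877053, -0.14534332,
       -0.14191612, -0.13848891, -0.1350617 , -0.1316345 , -0.12820729,
       -0.12478009, -0.12135288, -0.11792568]))
top cup 292 [[0.5957, -0.2611, 0.0532], [0.6644, -0.1975, 0.0623]] [ 0.6251 -0.234   0.0572]
top ch 260 [[0.419, -0.261, 0.052], [0.4792, -0.2229, 0.0642]]
(array([38, 46, 21,  0,  0,  0,  0,  0,  0, 16,  8, 32]), array([-0.26132361, -0.25805119, -0.25477877, -0.25150635, -0.24823393,
       -0.24496151, -0.24168909, -0.23841667, -0.23514425, -0.23187183,
       -0.22859941, -0.22532699, -0.22205457]))
top edges [-0.2575 -0.2878     nan -0.
[... 665 characters left out ...]
ide cup 422 [[0.5954, -0.2617, 0.0532], [0.6633, -0.1977, 0.0619]] [ 0.6269 -0.2324  0.0574]
side ch 530 [[0.4159, -0.2623, 0.0533], [0.4795, -0.2232, 0.0641]]
(array([63, 46, 21,  0,  0,  0,  0,  0,  0, 65, 92, 56]), array([-0.26319963, -0.25978393, -0.25636823, -0.25295253, -0.24953683,
       -0.24612113, -0.24270543, -0.23928973, -0.23587403, -0.23245833,
       -0.22904263, -0.22562693, -0.22221123]))
side edges [-0.2294 -0.223  -0.2598 -0.2604 -0.2597 -0.2592 -0.2591 -0.2592 -0.26
 -0.2592 -0.2603     nan -0.26   -0.2605 -0.2599] [-0.1236 -0.1522 -0.1558 -0.1555 -0.1535 -0.1484 -0.1486 -0.1486 -0.1484
 -0.1488 -0.1512     nan -0.1511 -0.1373 -0.127 ]
[-0.08   -0.2552]
[ 0.0252 -0.1463]
```

```bash
python3 -m pendant '0 -0.5 0.83 0.709 0 0;0 -0.5 0.83 0.709 0 0;0 -0.5 0.83 0.709 0 0;0 -0.5 0.83 0.709 0 0;0 -0.5 0.83 0.709 0 0;0 -0.5 0.83 0.709 0 0;0 -0.5 0.83 0.709 0 0;0 -0.5 0.83 0.709 0 0' 1; python3 - <<'E'
from h import *
cur();delta([.5267,.1769,.16],tool_of(Rframe(.0988,0),1));print(r.read_state()["joint_positions"].round(2))
E
```

```text
time: 0.9
ee_pos: [0.3891, 0.376, 0.2223]
eef_rot: [0.475, 0.523, -0.476, 0.523]
ft_force: [-0.0, 0.2, 0.3]
width: 0.0869
t 0.9 pos [0.3891 0.376  0.2223] tool y [ 0.995  0.095 -0.   ] x [-0. -0. -1.] F [-0.    0.21  0.26] M [-0.06  0.07  0.04] w 0.0869
row [0.249 0.472 0.845] [-0.002  0.     0.   ]
[-1.    0.14  0.16  1.69 -0.02  1.31 -0.74]
```

```bash
python3 -m pendant '0.1 0.472 0.845 0 0 0;0.1 0.472 0.845 0 0 0;0.1 0.472 0.845 0 0 0;0.1 0.472 0.845 0 0 0;0.1 0.472 0.845 0 0 0;0.1 0.472 0.845 0 0 0;0.249 0.472 0.845 -0.002 0 0;0.249 0.472 0.845 -0.002 0 0' 1; python3 - <<'E'
from h import *
im,d,c=cam("wrist"); print(c); cv2.imwrite("pics/w1.png",im)
cur();delta([.5267,.1769,.093],tool_of(Rframe(.0988,0),1))
E
```

```text
time: 1.7
ee_pos: [0.5248, 0.1773, 0.1563]
eef_rot: [0.471, 0.527, -0.475, 0.525]
ft_force: [-0.8, 1.1, -0.9]
width: 0.0869
{'camera_matrix': array([[309.70691629,   0.        , 322.18541533],
       [  0.        , 309.70691629, 200.80943461],
       [  0.        ,   0.        ,   1.        ]]), 'rvec': array([-2.87908878, -0.15225828, -0.01012989]), 'tvec': array([-0.5379746 ,  0.10303521,  0.36027771])}
t 1.75 pos [0.5256 0.1778 0.1586] tool y [ 0.994  0.105 -0.004] x [-0.004 -0.002 -1.   ] F [ 0.12 -0.86  0.35] M [-0.06  0.06 -0.04] w 0.0872
row [0.262 0.005 0.003] [0.004 0.001 0.003]
```

View pics/w1.png

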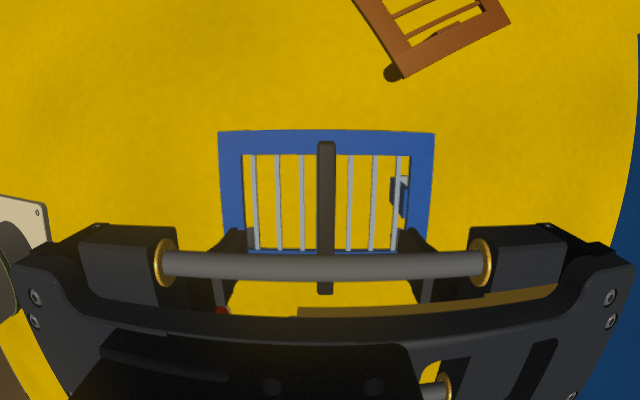

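The wrist view shows the black handle bar (col 326) midway between the fingers and the blue frame square to the gripper, so I descend and grip.

```bash
python3 -m pendant '0.1 0.005 0.003 0.004 0 0;0.2 0.005 0.003 0.004 0 0;0.262 0.005 0.003 0.004 0 0;0.262 0.005 0.003 0.004 0 0;0.262 0.005 0.003 0.004 0 0' 1; python3 -m pendant '0 0 0 0 0 0;0 0 0 0 0 0;0 0 0 0 0 0;0 0 0 0 0 0;0 0 0 0 0 0;0 0 0 0 0 0;0 0 0 0 0 0;0 0 0 0 0 0' -1 45;  python3 - <<'E'
from h import *
cur();delta([.5267,.1769,.22],tool_of(Rframe(.0988,0),1))
E
```

```text
time: 2.25
ee_pos: [0.5291, 0.1778, 0.0962]
eef_rot: [0.475, 0.524, -0.475, 0.524]
ft_force: [-0.0, -0.4, -0.0]
width: 0.0868
time: 3.05
ee_pos: [0.5287, 0.1771, 0.0948]
eef_rot: [0.476, 0.523, -0.476, 0.523]
ft_force: [-0.7, -0.2, -0.3]
width: 0.0309
t 3.05 pos [0.5287 0.1771 0.0948] tool y [ 0.995  0.095 -0.   ] x [-0.  0. -1.] F [-0.74 -0.16 -0.29] M [-0.12  0.11  0.  ] w 0.0309
row [-0.501 -0.008  0.   ] [-0.002 -0.     0.   ]
```

```bash
python3 -m pendant '0 0 0 0 0 0;0 0 0 0 0 0;0 0 0 0 0 0;0 0 0 0 0 0;0 0 0 0 0 0;0 0 0 0 0 0' -1 45; python3 -m pendant '-0.03 0 0 0 0 0;-0.08 0 0 0 0 0;-0.16 0 0 0 0 0;-0.25 0 0 0 0 0;-0.35 0 0 0 0 0;-0.43 0 0 0 0 0;-0.5 0 0 0 0 0;-0.5 0 0 0 0 0'; python3 - <<'E'
from h import *
cur()
im,d,c=cam("side"); cv2.imwrite("pics/s1.png",im[80:300,150:500])
# deck vs tool: side camera deck normal & handle centre
W=world(d,c);x,y,z=np.moveaxis(W,-1,0);h=cv2.cvtColor(im,cv2.COLOR_BGR2HSV).astype(int)
m=(abs(h[...,0]-110)<15)&(h[...,1]>100)&(x>.40)&(x<.66)&(y>.08)&(y<.28)&(z>.15)&(z<.26)
P=W[m];z0=np.median(P[:,2]);P=P[abs(P[:,2]-z0)<.02]
for i in range(3):
    A=np.c_[P[:,:2],np.ones(len(P))];k,*_=np.linalg.lstsq(A,P[:,2],rcond=None);P=P[abs(A@k-P[:,2])<.006]
q=cv2.minAreaRect((P[:,:2]*1000).astype(np.float32));print("deck",len(P),P.mean(0).round(4),"slope",k[:2].round(4),q)
delta([.5267,-.19,.22],tool_of(Rframe(0,0),1))
E
```

```text
time: 3.65
ee_pos: [0.5283, 0.1771, 0.0947]
eef_rot: [0.475, 0.524, -0.476, 0.523]
ft_force: [-4.3, -0.3, 2.6]
width: 0.0114
time: 4.45
ee_pos: [0.5301, 0.1774, 0.2229]
eef_rot: [0.477, 0.523, -0.474, 0.524]
ft_force: [-0.7, -0.8, -5.9]
width: 0.0118
t 4.45 pos [0.5301 0.1774 0.2229] tool y [0.995 0.095 0.005] x [ 0.005  0.002 -1.   ] F [-0.65 -0.81 -5.94] M [-0.12  0.07 -0.01] w 0.0118
deck 1857 [0.5171 0.1651 0.1995] slope [0.0047 0.0041] ((528.7686767578125, 176.2586669921875), (179.54110717773438, 126.29574584960938), 4.953714370727539)
row [ 0.002 -0.15   1.461] [ 0.063 -0.001 -0.002]
```

```bash
python3 -m pendant '-0.02 0 0.04 0 0 0;-0.05 0 0.11 0 0 0;-0.06 0 0.21 0.02 0 0;-0.06 0 0.33 0.03 0 0;-0.06 0 0.45 0.04 0 0;-0.06 -0.02 0.58 0.063 0 0;-0.06 -0.05 0.70 0.063 0 0;-0.06 -0.08 0.80 0.063 0 0'; python3 - <<'E'
from h import *
cur()
E
cat >> h.py <<'E'
T=np.array([.08,0,.0947])
BX,BY,FZ=.4543,-.1908,.024
def tcp(tx,ty,tz,yaw,th): # toe_foot pos rel. to toe origin
    return np.array([BX+tx,BY+ty,FZ+tz])+Rframe(yaw,th).apply(T)
def go(tx,ty,tz,th,yaw=0):
    p=tcp(tx,ty,tz,yaw,th);print("target",p.round(4),end=" ");delta(p,tool_of(Rframe(yaw,th),1))
def toe():
    s=r.read_state();Rc=R.from_quat(s["eef_rot"]);y=Rc.apply([0,1,0]);th=np.arcsin(y[2]);yaw=np.arctan2(y[1],y[0])
    # frame axes: x=tool y, z=-tool x, y= -tool z
    p=s["ee_pos"]-(.08*y-.0947*Rc.apply([1,0,0]))
    print("toe rel",((p-[BX,BY,FZ])*1000).round(1),"mm pitch",th.round(3),"yaw",yaw.round(4))
E
python3 - <<'E'
from h import *
toe();go(.04,0,.07,.28)
E
```

```text
time: 5.3
ee_pos: [0.527, -0.0288, 0.2348]
eef_rot: [-0.501, -0.499, 0.501, -0.499]
ft_force: [0.4, -0.2, -6.1]
width: 0.0114
t 5.3 pos [ 0.527  -0.0288  0.2348] tool y [ 1.    -0.005 -0.   ] x [-0.    -0.001 -1.   ] F [ 0.42 -0.15 -6.14] M [-0.11  0.03 -0.02] w 0.0114
toe rel [ -7.3 162.3 116.1] mm pitch -0.0 yaw -0.0045
target [ 0.545  -0.1908  0.2071] row [0.111 0.075 0.648] [-0.003  0.001  0.187]
```

```bash
python3 -m pendant '0 0.01 0.1 0 0 0;0 0.03 0.22 0 0 0;0 0.05 0.36 0 0 0.02;0 0.06 0.48 0 0 0.07;0 0.075 0.58 0 0 0.12;0.04 0.075 0.648 -0.003 0.001 0.187;0.08 0.075 0.648 -0.003 0.001 0.187;0.111 0.075 0.648 -0.003 0.001 0.187';python3 - <<'E'
from h import *
cur();toe()
im,d,c=cam("side"); W=world(d,c);np.savez("side2.npz",im=im,W=W)
cv2.imwrite("pics/s2.png",cv2.resize(im[150:400,280:560],None,fx=2.2,fy=2.2))
h=cv2.cvtColor(im,cv2.COLOR_BGR2HSV).astype(int);x,y,z=np.moveaxis(W,-1,0)
red=((h[...,0]<6)|(h[...,0]>174))&(h[...,1]>140)&(x>.3)&(y<-.1)&(x<.6)
cn,lab,st,ce=cv2.connectedComponentsWithStats(red.astype(np.uint8))
for i in range(1,cn):
    if st[i,4]>8: P=W[lab==i];print(st[i].tolist(),np.nanmedian(P,0).round(4),np.nanpercentile(P,5,0).round(4),np.nanpercentile(P,95,0).round(4))
go(.04,0,.009,.28)
E
```

```text
time: 6.1
ee_pos: [0.5447, -0.1881, 0.2062]
eef_rot: [0.565, 0.426, -0.425, 0.564]
ft_force: [0.5, 0.7, -6.8]
width: 0.0117
t 6.1 pos [ 0.5447 -0.1881  0.2062] tool y [0.961 0.001 0.275] x [ 0.275  0.002 -0.961] F [ 0.53  0.75 -6.79] M [-0.    0.8   0.01] w 0.0117
toe rel [39.5  2.9 69.1] mm pitch 0.279 yaw 0.0008
[363, 290, 11, 10, 53] [ 0.4746 -0.1365  0.0978] [ 0.4679 -0.1397  0.0942] [ 0.4825 -0.1336  0.1004]
[345, 323, 11, 10, 63] [ 0.4366 -0.1356  0.049 ] [ 0.4338 -0.1451  0.0448] [ 0.4424 -0.1285  0.0512]
[416, 330, 13, 13, 96] [ 0.4747 -0.2406  0.0966] [ 0.4674 -0.2435  0.0915] [ 0.4836 -0.2355  0.1003]
[396, 367, 13, 12, 85] [ 0.4367 -0.2412  0.0491] [ 0.4332 -0.2503  0.0463] [ 0.4412 -0.2326  0.0511]
target [ 0.545  -0.1908  0.1461] row [ 0.226 -0.064  0.017] [ 0.002 -0.002  0.002]
```

View pics/s2.png

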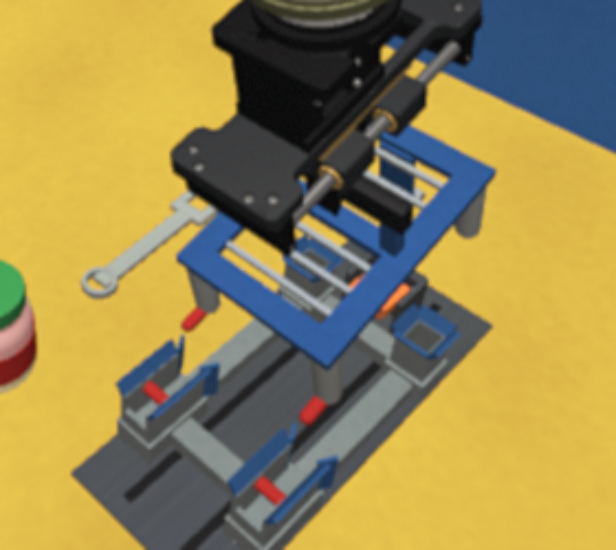

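```bash
python3 -m pendant '0 0 0 0 0 0;0 0 0 0 0 0;0 0 0 0 0 0;0 0 0 0 0 0'; python3 - <<'E'
from h import *
cur();toe();go(.04,0,.009,.28)
f=np.load("side2.npz");c=vision.get_calibration("side");Rm,_=cv2.Rodrigues(c["rvec"]);print("cam",(-Rm.T@c["tvec"]).round(3))
E
```

```text
time: 6.55
ee_pos: [0.5471, -0.1857, 0.2073]
eef_rot: [0.564, 0.427, -0.423, 0.566]
ft_force: [0.2, 0.0, -5.1]
width: 0.0115
t 6.55 pos [ 0.5471 -0.1857  0.2073] tool y [0.961 0.006 0.277] x [ 0.277  0.002 -0.961] F [ 0.19  0.   -5.13] M [-0.06  0.85 -0.02] w 0.0115
toe rel [42.2  4.8 70.1] mm pitch 0.281 yaw 0.006
target [ 0.545  -0.1908  0.1461] row [ 0.233 -0.076  0.02 ] [ 0.004 -0.002 -0.   ]
cam [ 0.13  -0.421  0.626]
```

```bash
python3 -m pendant '0.04 -0.02 0.01 0.004 -0.002 0;0.08 -0.03 0.02 0.004 -0.002 0;0.12 -0.042 0.02 0.004 -0.002 0;0.15 -0.053 0.02 0.004 -0.002 0;0.15 -0.053 0.02 0.004 -0.002 0;0.15 -0.053 0.02 0.004 -0.002 0;0.15 -0.053 0.02 0.004 -0.002 0'; python3 - <<'E'
from h import *
cur();toe();go(.04,0,.009,.28)
E
```

```text
time: 7.25
ee_pos: [0.5448, -0.1909, 0.1678]
eef_rot: [0.565, 0.425, -0.425, 0.565]
ft_force: [0.3, 0.4, -6.5]
width: 0.0115
t 7.25 pos [ 0.5448 -0.1909  0.1678] tool y [ 0.961 -0.001  0.278] x [ 0.278 -0.001 -0.961] F [ 0.31  0.44 -6.48] M [-0.09  0.78 -0.01] w 0.0115
toe rel [39.9 -0.1 30.6] mm pitch 0.281 yaw -0.0008
target [ 0.545  -0.1908  0.1461] row [ 0.084 -0.023 -0.   ] [-0.     0.    -0.001]
```

```bash
python3 -m pendant '0.03 -0.008 0 0 0 0;0.06 -0.016 0 0 0 0;0.084 -0.023 0 0 0 0;0.084 -0.023 0 0 0 0;0.084 -0.023 0 0 0 0'; python3 - <<'E'
from h import *
cur();toe();go(.015,0,.009,.28)
im,d,c=cam("side"); cv2.imwrite("pics/s3.png",cv2.resize(im[200:400,310:510],None,fx=3,fy=3,interpolation=cv2.INTER_CUBIC))
E
```

```text
time: 7.75
ee_pos: [0.5446, -0.1909, 0.1453]
eef_rot: [0.565, 0.425, -0.426, 0.565]
ft_force: [-0.7, -0.3, -6.1]
width: 0.0118
t 7.75 pos [ 0.5446 -0.1909  0.1453] tool y [ 0.961 -0.001  0.276] x [ 0.276 -0.001 -0.961] F [-0.7  -0.35 -6.12] M [-0.07  0.83 -0.03] w 0.0118
toe rel [39.6 -0.1  8.2] mm pitch 0.28 yaw -0.0009
target [ 0.52   -0.1908  0.1461] row [-0.03  -0.094 -0.   ] [-0.001  0.    -0.   ]
```

View pics/s3.png

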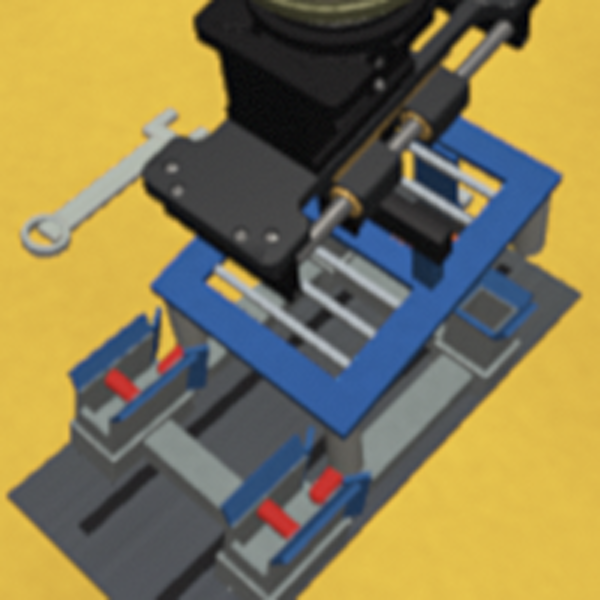

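```bash
python3 -m pendant '-0.005 -0.015 0 0 0 0;-0.01 -0.03 0 0 0 0;-0.015 -0.045 0 0 0 0;-0.02 -0.065 0 0 0 0;-0.025 -0.08 0 0 0 0;-0.03 -0.094 0 0 0 0;-0.03 -0.094 0 0 0 0'; python3 - <<'E'
from h import *
cur();toe();go(.003,0,.009,.28)
E
```

```text
time: 8.5
ee_pos: [0.5196, -0.1909, 0.1463]
eef_rot: [0.565, 0.425, -0.425, 0.565]
ft_force: [-0.2, -0.8, -6.0]
width: 0.0119
t 8.5 pos [ 0.5196 -0.1909  0.1463] tool y [ 0.961 -0.001  0.277] x [ 0.277 -0.    -0.961] F [-0.18 -0.8  -5.98] M [-0.08  0.85  0.02] w 0.0119
toe rel [14.6 -0.   9.2] mm pitch 0.281 yaw -0.0013
target [ 0.508  -0.1908  0.1461] row [-0.012 -0.045 -0.   ] [-0.001  0.    -0.   ]
```

```bash
python3 -m pendant '-0.003 -0.011 0 0 0 0;-0.006 -0.023 0 0 0 0;-0.009 -0.034 0 0 0 0;-0.012 -0.045 0 0 0 0;-0.012 -0.045 0 0 0 0;-0.012 -0.045 0 0 0 0'; python3 - <<'E'
from h import *
cur();toe();go(-.003,0,.009,.28)
im,d,c=cam("side"); cv2.imwrite("pics/s4.png",cv2.resize(im[260:400,320:480],None,fx=4,fy=4,interpolation=cv2.INTER_CUBIC))
E
```

```text
time: 9.1
ee_pos: [0.5084, -0.1908, 0.1461]
eef_rot: [0.565, 0.425, -0.425, 0.565]
ft_force: [-0.5, 0.8, -4.8]
width: 0.0116
t 9.1 pos [ 0.5084 -0.1908  0.1461] tool y [ 0.961 -0.001  0.277] x [ 0.277 -0.    -0.961] F [-0.49  0.82 -4.83] M [-0.08  0.8  -0.03] w 0.0116
toe rel [3.5 0.  8.9] mm pitch 0.281 yaw -0.0009
target [ 0.502  -0.1908  0.1461] row [-0.007 -0.025  0.   ] [-0.001  0.    -0.001]
```

View pics/s4.png

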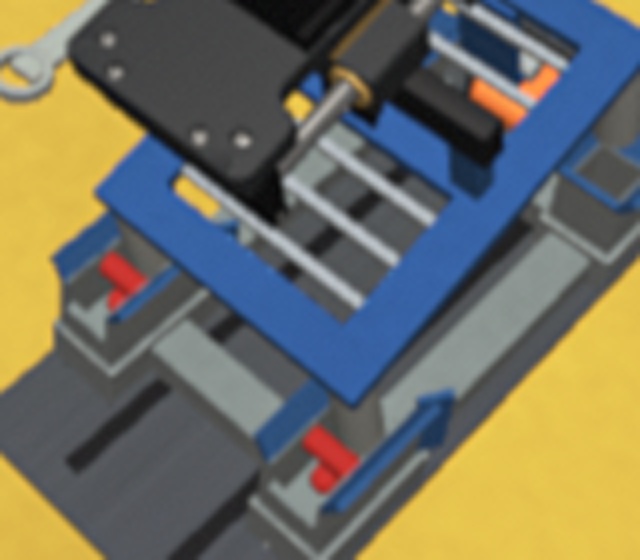

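```bash
python3 -m pendant '-0.001 -0.004 0 0 0 0;-0.003 -0.009 0 0 0 0;-0.004 -0.013 0 0 0 0;-0.004 -0.013 0 0 0 0'; python3 - <<'E'
from h import *
cur();toe();go(-.003,0,.009,.28)
E
```

```text
time: 9.55
ee_pos: [0.5056, -0.1909, 0.1466]
eef_rot: [0.565, 0.424, -0.425, 0.565]
ft_force: [2.7, 0.6, -6.2]
width: 0.0115
t 9.55 pos [ 0.5056 -0.1909  0.1466] tool y [ 0.96  -0.001  0.278] x [ 0.278 -0.001 -0.96 ] F [ 2.72  0.65 -6.19] M [-0.14 -0.1  -0.03] w 0.0115
toe rel [ 0.8 -0.1  9.3] mm pitch 0.282 yaw -0.0008
target [ 0.502  -0.1908  0.1461] row [-0.002 -0.014 -0.   ] [-0.001  0.    -0.001]
```

```bash
python3 - <<'E'
from h import *
go(.0008,0,.0075,.24);go(.0005,0,.0066,.2);go(.0002,0,.0052,.16);go(-.0001,0,.0046,.14)
E
```

```text
target [ 0.5103 -0.1908  0.1425] row [ 0.021  0.014 -0.   ] [-0.001  0.    -0.028]
target [ 0.5144 -0.1908  0.1393] row [ 0.038  0.026 -0.   ] [-0.001  0.    -0.055]
target [ 0.5184 -0.1908  0.1354] row [ 0.057  0.037 -0.   ] [-0.001  0.    -0.081]
target [ 0.5202 -0.1908  0.1335] row [ 0.066  0.042 -0.   ] [-0.001  0.    -0.095]
```

```bash
python3 -m pendant '0.01 0.007 0 0 0 -0.014;0.021 0.014 0 0 0 -0.028;0.03 0.02 0 -0.001 0 -0.041;0.038 0.026 0 -0.001 0 -0.055;0.038 0.026 0 -0.001 0 -0.055;0.038 0.026 0 -0.001 0 -0.055'; python3 - <<'E'
from h import *
cur();toe();go(.0002,0,.0052,.16);go(-.0001,0,.0046,.14);
E
```

```text
time: 10.15
ee_pos: [0.5142, -0.1908, 0.1386]
eef_rot: [0.547, 0.448, -0.448, 0.547]
ft_force: [4.4, 1.5, -4.4]
width: 0.0117
t 10.15 pos [ 0.5142 -0.1908  0.1386] tool y [0.98  0.001 0.197] x [ 0.197 -0.001 -0.98 ] F [ 4.35  1.48 -4.39] M [ 0.1  -0.61 -0.03] w 0.0117
toe rel [ 0.1 -0.2  6. ] mm pitch 0.198 yaw 0.0007
target [ 0.5184 -0.1908  0.1354] row [ 0.016  0.014 -0.   ] [ 0.     0.001 -0.025]
target [ 0.5202 -0.1908  0.1335] row [ 0.025  0.02  -0.   ] [ 0.     0.001 -0.039]
```

```bash
python3 -m pendant '0.006 0.006 0 0 0 -0.008;0.011 0.01 0 0 0 -0.017;0.016 0.015 0 0 0 -0.025;0.021 0.019 0 0 0 -0.032;0.025 0.022 0 0 0 -0.039;0.025 0.022 0 0 0 -0.039;0.025 0.022 0 0 0 -0.039'; python3 - <<'E'
from h import *
cur();toe();go(-.0005,0,.0038,.115)
E
```

```text
time: 10.85
ee_pos: [0.5202, -0.1908, 0.1334]
eef_rot: [0.533, 0.464, -0.464, 0.534]
ft_force: [1.3, -0.5, -5.6]
width: 0.0114
t 10.85 pos [ 0.5202 -0.1908  0.1334] tool y [0.99  0.    0.138] x [ 0.138 -0.001 -0.99 ] F [ 1.31 -0.55 -5.55] M [ 0.09 -0.05 -0.07] w 0.0114
toe rel [-0.3 -0.1  4.5] mm pitch 0.139 yaw 0.0005
target [ 0.5224 -0.1908  0.1311] row [ 0.01   0.008 -0.   ] [ 0.     0.    -0.016]
```

```bash
python3 -m pendant '0.003 0.003 0 0 0 -0.005;0.007 0.006 0 0 0 -0.011;0.008 0.007 0 0 0 -0.013;0.008 0.007 0 0 0 -0.013;0.008 0.007 0 0 0 -0.013'; python3 - <<'E'
from h import *
cur();toe()
E
```

```text
time: 11.35
ee_pos: [0.5224, -0.1908, 0.1319]
eef_rot: [0.529, 0.469, -0.469, 0.529]
ft_force: [-0.5, -0.3, -6.1]
width: 0.0115
t 11.35 pos [ 0.5224 -0.1908  0.1319] tool y [0.993 0.001 0.119] x [ 0.119 -0.001 -0.993] F [-0.47 -0.33 -6.06] M [-0.03  0.14  0.01] w 0.0115
toe rel [-0.  -0.1  4.3] mm pitch 0.12 yaw 0.0005
```

```bash
python3 -m pendant '0 0 0 0 0 0;0 0 0 0 0 0;0 0 0 0 0 0;0 0 0 0 0 0;0 0 0 0 0 0;0 0 0 0 0 0' -0.1; python3 -m pendant '-0.06 0 0 0 0 0;-0.14 0 0 0 0 0;-0.22 0 0 0 0 0;-0.3 0 0 0 0 0;-0.3 0 0 0 0 0;-0.3 0 0 0 0 0' -1; python3 - <<'E'
from h import *
cur()
im,d,c=cam("side"); W=world(d,c);x,y,z=np.moveaxis(W,-1,0);h=cv2.cvtColor(im,cv2.COLOR_BGR2HSV).astype(int)
m=(abs(h[...,0]-110)<15)&(h[...,1]>100)&(x>.40)&(x<.66)&(y>-.29)&(y<-.09)&(z>.085)&(z<.135)
P=W[m]
for i in range(5):
    A=np.c_[P[:,0]-.5343,P[:,1]+.1908,np.ones(len(P))];k,*_=np.linalg.lstsq(A,P[:,2],rcond=None);e=abs(A@k-P[:,2]);P=P[e<max(.004,np.percentile(e,90))]
q=cv2.minAreaRect((P[:,:2]*1000).astype(np.float32));print(len(P),"deck z at centre, slopes",k.round(4),q)
cv2.imwrite("pics/s5.png",cv2.resize(im[180:400,300:520],None,fx=2.7,fy=2.7,interpolation=cv2.INTER_CUBIC))
E
```

```text
time: 11.95
ee_pos: [0.5226, -0.1909, 0.1321]
eef_rot: [0.529, 0.469, -0.469, 0.529]
ft_force: [0.4, -0.1, -0.4]
width: 0.0383
time: 12.55
ee_pos: [0.5137, -0.1909, 0.2072]
eef_rot: [0.529, 0.469, -0.469, 0.53]
ft_force: [0.9, 0.2, -1.2]
width: 0.0024
t 12.55 pos [ 0.5137 -0.1909  0.2072] tool y [0.993 0.001 0.121] x [ 0.121 -0.    -0.993] F [ 0.94  0.23 -1.24] M [-0.15  0.23  0.  ] w 0.0024
3959 deck z at centre, slopes [ 0.1169 -0.      0.1079] ((525.0377197265625, -190.629150390625), (178.69595336914062, 123.58264923095703), 0.1575385481119156)
```

View pics/s5.png

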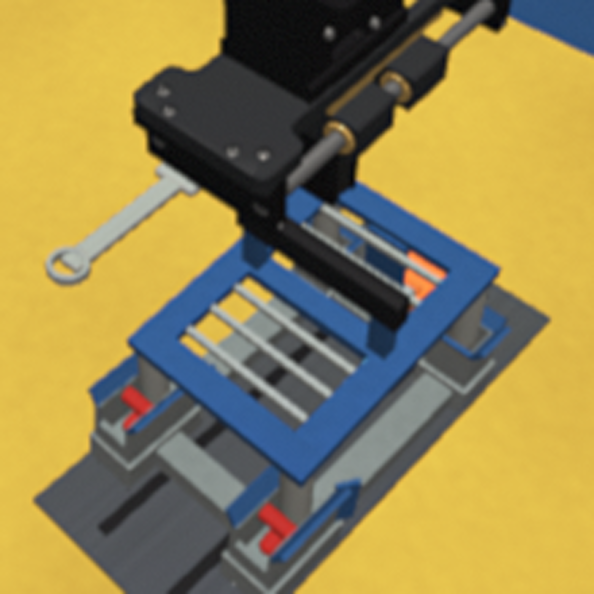

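```bash
python3 - <<'E'
from h import *
delta([.607,-.1908,.205],tool_of(Rframe(0,0),1));delta([.607,-.1908,.135],tool_of(Rframe(0,0),1))
E
```

```text
row [0.051 0.371 0.001] [ 0.    0.   -0.08]
row [0.329 0.337 0.001] [ 0.    0.   -0.08]
```

```bash
python3 -m pendant '0.02 0.12 0.001 0 0 -0.03;0.04 0.25 0.001 0 0 -0.06;0.051 0.371 0.001 0 0 -0.08;0.051 0.371 0.001 0 0 -0.08;0.15 0.36 0.001 0 0 -0.08;0.24 0.348 0.001 0 0 -0.08;0.329 0.337 0.001 0 0 -0.08;0.329 0.337 0.001 0 0 -0.08' -1 30; python3 -m pendant '0 0 0 0 0 0;0 0 0 0 0 0;0 0 0 0 0 0'; python3 - <<'E'
from h import *
cur();delta([.607,-.1908,.12],tool_of(Rframe(0,0),1));print(r.read_state()["joint_positions"].round(2))
E
```

```text
time: 13.4
ee_pos: [0.6046, -0.1904, 0.1313]
eef_rot: [0.499, 0.502, -0.501, 0.498]
ft_force: [-0.9, 0.7, 0.5]
width: 0.0004
time: 13.7
ee_pos: [0.6076, -0.1913, 0.1362]
eef_rot: [0.5, 0.499, -0.5, 0.501]
ft_force: [0.0, 0.1, -0.1]
width: 0.0008
t 13.7 pos [ 0.6076 -0.1913  0.1362] tool y [1.    0.    0.002] x [ 0.002 -0.001 -1.   ] F [ 0.04  0.15 -0.12] M [-0.07  0.01 -0.06] w 0.0008
row [ 0.065 -0.002 -0.002] [ 0.     0.001 -0.001]
[-0.23  0.47  0.62  1.57 -0.28  1.2   0.44]
```

```bash
python3 -m pendant '0.03 0 0 0 0 0;0.05 0 0 0 0 0;0.06 0 0 0 0 0;0.068 0 0 0 0 0;0.076 0 0 0 0 0;0.08 0 0 0 0 0'; python3 -c "
from h import *
cur()"
```

```text
time: 14.3
ee_pos: [0.6076, -0.1911, 0.1159]
eef_rot: [0.5, 0.5, -0.5, 0.501]
ft_force: [-2.0, 1.4, 10.3]
width: 0.0008
t 14.3 pos [ 0.6076 -0.1911  0.1159] tool y [1.    0.    0.001] x [ 0.001 -0.    -1.   ] F [-1.97  1.43 10.27] M [0.26 0.48 0.06] w 0.0008
```

```bash
python3 -m pendant '0.006 0.001 0 0 0 0;0.012 0.003 0 0 0 0;0.018 0.005 0 0 0 0;0.024 0.007 0 0 0 0'; python3 -c "
from h import *
cur()"
```

```text
time: 14.7
ee_pos: [0.61, -0.191, 0.1101]
eef_rot: [0.5, 0.499, -0.499, 0.501]
ft_force: [0.6, 1.5, 5.7]
width: 0.0008
t 14.7 pos [ 0.61   -0.191   0.1101] tool y [1.    0.001 0.003] x [ 0.003 -0.001 -1.   ] F [0.6  1.49 5.74] M [ 0.12 -0.24 -0.  ] w 0.0008
```

```bash
python3 -m pendant '0.007 0.001 0 0 0 0;0.014 0.002 0 0 0 0;0.021 0.003 0 0 0 0;0.028 0.004 0 0 0 0;0.034 0.004 0 0 0 0;0.04 0.004 0 0 0 0'; python3 -c "
from h import *
cur()"
```

```text
time: 15.3
ee_pos: [0.6094, -0.1911, 0.0983]
eef_rot: [-0.5, -0.5, 0.5, -0.5]
ft_force: [0.3, 0.6, -0.4]
width: 0.0008
t 15.3 pos [ 0.6094 -0.1911  0.0983] tool y [ 1.     0.    -0.001] x [-0.001 -0.001 -1.   ] F [ 0.25  0.57 -0.38] M [-0.17  0.08 -0.07] w 0.0008
```

```bash
python3 -m pendant '0.004 0 0 0 0 0;0.008 0 0 0 0 0;0.012 0 0 0 0 0;0.014 0 0 0 0 0'; python3 -c "
from h import *
cur()"
```

```text
time: 15.7
ee_pos: [0.6098, -0.1911, 0.0964]
eef_rot: [0.5, 0.5, -0.5, 0.5]
ft_force: [-6.0, 2.5, 14.5]
width: 0.0003
t 15.7 pos [ 0.6098 -0.1911  0.0964] tool y [1. 0. 0.] x [ 0. -0. -1.] F [-6.01  2.51 14.45] M [0.49 1.53 0.02] w 0.0003
```

```bash
python3 -m pendant '-0.04 0 0 0 0 0;-0.12 0 0 0 0 0;-0.24 0 0 0 0 0;-0.4 0 0 0 0 0;-0.55 0 0 0 0 0;-0.6 0 0 0 0 0'; python3 - <<'E'
from h import *
cur()
for n in("side","top"):
    im,d,c=cam(n); W=world(d,c);x,y,z=np.moveaxis(W,-1,0);h=cv2.cvtColor(im,cv2.COLOR_BGR2HSV).astype(int)
    m=(abs(h[...,0]-110)<15)&(h[...,1]>100)&(x>.40)&(x<.66)&(y>-.29)&(y<-.09)&(z>.080)&(z<.12)
    P=W[m]
    for i in range(5):
        A=np.c_[P[:,0]-.5343,P[:,1]+.1908,np.ones(len(P))];k,*_=np.linalg.lstsq(A,P[:,2],rcond=None);e=abs(A@k-P[:,2]);P=P[e<max(.004,np.percentile(e,90))]
    q=cv2.minAreaRect((P[:,:2]*1000).astype(np.float32));print(n,len(P),"slopes, deck z at centre",k.round(4),q)
    cv2.imwrite(f"pics/end_{n}.png",im if n=="top" else cv2.resize(im[200:400,300:520],None,fx=2.7,fy=2.7,interpolation=cv2.INTER_CUBIC))
E
```

```text
time: 16.3
ee_pos: [0.611, -0.1918, 0.2501]
eef_rot: [0.501, 0.498, -0.499, 0.502]
ft_force: [-0.4, -0.0, -0.3]
width: 0.0003
t 16.3 pos [ 0.611  -0.1918  0.2501] tool y [1.    0.    0.006] x [ 0.006 -0.002 -1.   ] F [-0.44 -0.02 -0.28] M [-0.06  0.06 -0.06] w 0.0003
side 3807 slopes, deck z at centre [ 0.0002 -0.0001  0.0957] ((532.385986328125, -190.712158203125), (123.30741119384766, 181.50469970703125), 89.96138763427734)
top 2395 slopes, deck z at centre [-0.0002 -0.0006  0.0955] ((533.7884521484375, -189.329833984375), (124.51209259033203, 179.72572326660156), 89.77072143554688)
```

View pics/end_side.png

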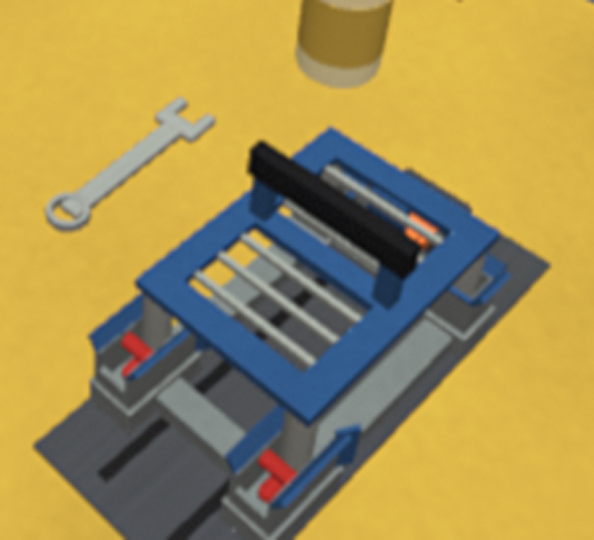

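Deck is level (slope under 0.001), its top sits at 95.6 mm (96 expected), and the toes are under the bars. Handing in.

```bash
python3 -m pendant '0 0 0 0 0 0;0 0 0 0 0 0'; python3 -c "
from bench import close_job
print(close_job())"
```

```text
time: 16.6
ee_pos: [0.6091, -0.1906, 0.2434]
eef_rot: [0.499, 0.501, -0.501, 0.5]
ft_force: [0.3, -0.1, -0.7]
width: 0.0007
the job is handed in; nothing more can be done
None
```

The blue frame is stacked on the base and let go, and the job was handed in at 16.6 s of the 61 s allowed.

**What I did:** I gripped the handle and brought the frame in with its toe end 0.28 rad lower. I slid it until the posts touched the keeper bars (about 3 N) and swung it down. I released it on the roller, then pressed the rail with closed fingers. It went past the roller at around 10 N, and a final push of 14.5 N met a firm stop.

**Last checks:**
- **Level:** the side and top cameras both show the deck sloping less than 0.001 rad.
- **Height:** the deck top is at 95.5 to 95.7 mm, against 96 mm expected when fully home.
- **Across the plate:** the frame is within about 1.5 mm of the middle line. The two cameras differ by 1.4 mm here, which fits their 2 mm calibration.
- **Toes and arm:** the last side picture shows both toes under the keeper bars, and the gripper was well clear of the frame with no force on it.
- **Bystanders:** I did not measure the bottle, jar and spanner again at the end. The arm's path stayed clear of them, the spanner and bottle look undisturbed in the last picture, and the jar is outside that crop.

No check failed.

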